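# Set the try square to the box lid and hold the heavier seal stamp ready in its corner

## Robot

A 7-joint arm with a two-finger parallel gripper is mounted at the origin on the work surface. World frame = base frame: x ahead of the robot, y to its left, z up, the work surface at z = 0. Lengths are in m, angles in rad, forces in N, time in s.
With the tool pointing down it reaches from about 0.4 to 0.875 m from the base axis. Payload 6.5 kg.
Tool frame: the origin (TCP) lies at the very end of the fingers, on their centre line; the grasp point (between the pads) lies 19 mm behind it; z points along the fingers, y is the line along which they close (so a half turn about z gives the same grasp; the last joint's range is limited). The gripper opens to 88 mm and grips with 3 to 60 N. Pads are 18 mm wide; open, the fingers measure 123 mm over their backs; the gripper's body (75 mm by 187 mm) begins 45 mm behind the grasp point.
Start: joints at [-1.4, 0.536, -0.004, 1.538, 0.003, 1.067, -0.071], TCP at [0.152, 0.632, 0.239] pointing down, gripper open.
Joint ranges: [-2.7, 2.7], [-0.37, 2.16], [-1.27, 1.26], [0.24, 2.4], [-1.31, 4.45], [0.19, 1.91], [-2.76, 2.76]. Speed limits (rad/s): [2.39, 2.39, 3.14, 3.14, 3.14, 3.14, 3.14].

## Interface

Orientations are given as a unit quaternion [w, x, y, z].
In Python, from rig import move_pose, line_to, movej, let_go, clamp, sleep, ik, get_obs, capture, camera_params, IKError, close_job gives the robot as it stands. The module is installed in compiled form; this text tells all that it offers. Calls block until the motion is done:
- move_pose(position, orientation): joint-space move of the TCP to a pose.
- line_to(position, rot=None, speed=0.15, max_force=None): straight line of the TCP; rot=None keeps the orientation; speed is the mean speed in m/s. With max_force (N) it stops when the force on the tool has changed by that much, and returns True; else False.
- movej(angles): joint-space move.
- let_go() and clamp(): open the fingers fully, or close them until they stop; the grip force is fixed at half the most.
- sleep(seconds).
- ik(position, orientation): joint angles nearest the present ones, or None.
- get_obs(): the state.
- capture(name): name is "scene" or "side" or "wrist"; returns (picture, depth): 384x512x3 uint8, red, green, blue; 384x512 float32, m along the optical axis (not along the pixel's ray), 0 where there is no reading.
- camera_params(name): a dict with "fx", "fy", "cx", "cy" (pixels), "extrinsics" (4x4, takes a point from camera to world coordinates). Camera axes: x right, y up, looking along -z (the intrinsics and any distortion apply to the point x, -y, -z); pixel columns grow to the right and rows downward; lengths in m; the calibration is good to about 2 mm. A picture is of the moment at which its call begins: read the wrist's pose just before it. camera_params takes no time and is no camera call; for the wrist camera it gives the pose at the moment of the call.
A pose or a line that the arm cannot do raises IKError and nothing moves.
- close_job(): hands the job in; it is judged then, once.
The state is a dict: "t": time; "joint_pos": joint angles; "joint_vel": joint speeds; "tau": joint torques, N m; "ee_pos": TCP position; "tool_rot": TCP orientation; "force": force on the tool from outside, world axes, zero at the start; "torque": the same for the moment, N m; "opening": finger opening in m; "grasp_force": force on a finger pad.
Only numpy, scipy, OpenCV 4.12 (cv2) and the standard library are available. Lean on these libraries where they do the work, as an engineer would, in place of code of your own. Each camera call takes 0.05 s, during which the arm holds its last target. There are 200 camera calls.

## Task

Lay the try square on the box lid so that the face of its stock is flush along the lid's front long edge and its blade crosses the middle third of the lid. Then lift the two large seal stamps clear of the bench one at a time to feel which is heavier, stand the lighter one back upright on the bench, and hold the heavier one upright over the lid in the inside corner of the square, its die about 20 mm above the lid and touching nothing. Finish while still holding it there; leave the square flush and everything else where it stands.

Things in the scene. Friction and masses are not known exactly. Their poses are not given: they have to be found in the camera images.
- lid: Sliding lid of a presentation box: plain pale wooden board 115 x 260 x 10 mm flat on the white mat on the bench; it does not move. Origin: centre of its underside, at bench level. x: across it (115 mm), away from the robot; y: along its 260 mm; z up. Front long edge: x = -57.5 mm. Middle third: y -43 to +43 mm.
- lid_edge (a point): Middle of the lid's front long edge (the one nearer the robot), at the lid's top, 10 mm above the bench; axes as the lid's.
- square: Loose L-shaped try square, 0.18 kg. Origin: inside corner of stock and blade, at bench level; x along blade, y along stock, z up. Stock: dark wood, x -24 to 0 (brass face at x=0 goes to the edge), y -32 to 100, 30 mm high, on the bench; starts askew, off the edge. Blade: steel, x 0 to 108, y -32 to 0, 3 mm thick, underside 10.3 mm up, so it lies on the lid when the stock stands on the bench.
- square_end (a point): The far end of the stock's face, on the square at x = 0, y = 100 mm, bench level. The stock's free arm (y 0 to 100 mm) can be gripped across its 24 mm width, fingertips kept above 10 mm so that they clear the lid, and slid along the bench.
- square_spot (a point): The middle of the square's inside corner, where the seal goes: on the square at x = 45, y = 45 mm, 10 mm above the bench, that is at the lid's top when the square is in place.
- stamp_p: One of two large seal stamps, alike to the eye, standing at the robot's right on brown leather. Origin: centre of the die's underside; z up its axis. Brass die 52 mm diameter, 30 mm high; neck; straight wooden grip 30 mm diameter from 56 to 92 mm up; rounded top at 112 mm. Each weighs 0.15 to 0.75 kg, and they differ by at least 0.2 kg inside the die: which is heavier must be felt.
- stamp_q: The other large seal stamp, of the same shape and size; see stamp_p.
- small_stamp: Bystander: a small seal stamp of the same form, die 32 mm diameter, 69 mm high. Not one of the two. Origin: centre of its underside.
- wax_tin: Bystander: round steel tin with a lid, 75 mm diameter, 57 mm high. Origin: centre of its underside.
- bottle_a: Bystander: amber bottle with paper hood, 75 mm diameter, 210 mm high, standing on a round wooden board 18 mm thick and 156 mm in diameter. Origin: centre of its underside.
- bottle_b: Bystander: amber bottle of the same kind, standing on the bench. Origin: centre of its underside.
- palette_knife: Bystander: palette knife lying flat, 230 mm long, wooden handle 22 mm thick. Origin: under the middle of it; x towards the blade tip.
- wax_pan: Bystander: small brass melting pan 80 mm diameter, 30 mm high, with a wooden handle reaching 150 mm along its y. Origin: centre of its underside.
Not all that is in view belongs to the job. What is shaped like the stamp_p but green or red is not meant.

How it is judged:
By the outcome, as a careful person would: the job done as asked, in the order asked, and still so for the second after the job is handed in, while the arm keeps its last pose, push and grip.
It also fails if it takes over 72 s, if anything falls off the work surface, if the arm or the gripper's body presses on something with over 40 N, if the wrist force passes 120 N, or if a joint passes its speed limit or range.

## Working session

There is one attempt and no reset: what is moved stays moved. The work goes in short steps, each a Python script; the robot and the scene stay as the last script left them, time stands still between calls to the robot, and variables do not carry over. Pictures are saved under pics/ and viewed, at most 10 in all, crops included, and the job is handed in when it is done.

```bash
mkdir -p pics; cat > h.py <<'E'
import numpy as np, cv2
from rig import *
def save(n,img): cv2.imwrite(f'pics/{n}.png',cv2.cvtColor(img,cv2.COLOR_RGB2BGR))
def ray(P,u,v):
    d=np.array([(u-P['cx'])/P['fx'],-(v-P['cy'])/P['fy'],-1.]); E=np.array(P['extrinsics'])
    return E[:3,3],E[:3,:3]@d
def onplane(P,u,v,z):
    o,d=ray(P,u,v); return o+d*(z-o[2])/d[2]
def cloud(P,D):
    v,u=np.mgrid[:D.shape[0],:D.shape[1]]; E=np.array(P['extrinsics'])
    c=np.stack([(u-P['cx'])/P['fx']*D,-(v-P['cy'])/P['fy']*D,-D],-1)
    return c@E[:3,:3].T+E[:3,3]
E
python3 - <<'E'
from h import *
print(get_obs())
for n in('scene','side'):
    P=camera_params(n); print(n,P)
    I,D=capture(n); np.savez(f'pics/{n}0.npz',I=I,D=D); save(n+'0',I)
E
```

```text
{'t': 0.0, 'joint_pos': array([-1.40021143,  0.53715418, -0.00444305,  1.53888191,  0.00260383,
        1.06732196, -0.07119232]), 'joint_vel': array([-0.00417593, -0.00141058, -0.00176491, -0.00163397, -0.00061725,
        0.00211374, -0.00182654]), 'tau': array([ 2.17199872e-04, -5.70992017e+01,  9.90750454e-01, -2.51607156e+01,
       -5.62708941e-02,  1.80173898e-02,  1.69810428e-04]), 'ee_pos': array([0.15234419, 0.63124562, 0.2378434 ]), 'tool_rot': array([-3.89594880e-05,  1.18073666e-01,  9.93004449e-01, -8.78952278e-04]), 'force': array([-0.12906337, -1.03288551,  0.20104532]), 'torque': array([-0.05130214, -0.01021526, -0.0234544 ]), 'grasp_force': 0.0, 'opening': 0.08834207469191861}
scene {'fx': 372.0894413991119, 'fy': 372.0894413991119, 'cx': 254.06587470262016, 'cy': 194.4315466714379, 'extrinsics': array([[ 0.70677078, -0.45823579,  0.53897591,  1.10596771],
       [ 0.70721352,  0.47704013, -0.52180624, -0.57261621],
       [-0.01800284,  0.74996845,  0.66122857,  0.79707273],
       [ 0.        ,  0.        ,  0.        ,  1.        ]])}
side {'fx': 459.4715234566671, 'fy': 459.4715234566671, 'cx': 250.96563010803447, 'cy': 196.14846701286075, 'extrinsics': array([[ 9.97532309e-01,  3.67831874e-02, -5.98020876e-02,
         4.31704948e-01],
       [-7.02034084e-02,  5.11903139e-01, -8.56169760e-01,
        -1.21634812e+00],
       [-8.79776351e-04,  8.58255308e-01,  5.13222225e-01,
         7.79937550e-01],
       [ 0.00000000e+00,  0.00000000e+00,  0.00000000e+00,
         1.00000000e+00]])}
```

View pics/scene0.png

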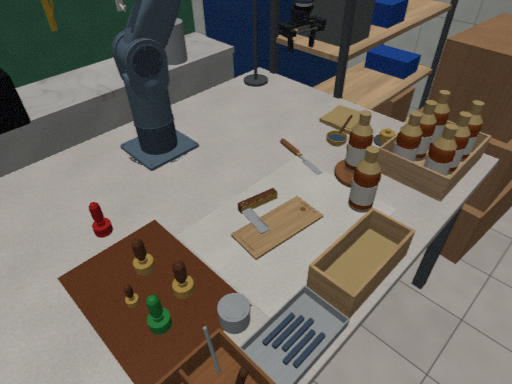

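View pics/side0.png

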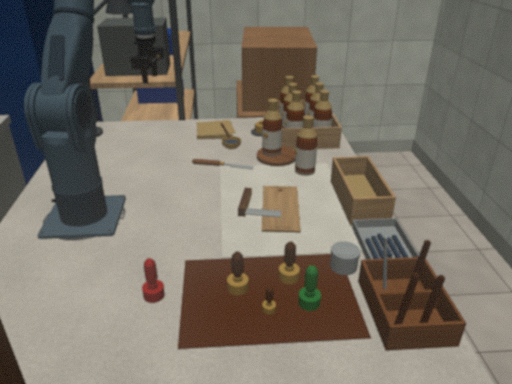

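Scene view: the two large stamps, brass die with brown grip, are at (142,257) and (181,280). Things that could be mistaken for them are the small stamp (131,296), the green one (157,315) and the red one (100,220). The square's stock is at (258,199) with its blade at (255,220), and the lid is at (278,225). In the side view the large stamps are at (237,272) and (289,262), the small one at (269,302), and the square at (245,202). I choose the two brass and brown large ones.

```bash
python3 - <<'E'
from h import *
S=camera_params('scene');T=camera_params('side')
def tri(a,b):
    o1,d1=ray(S,*a);o2,d2=ray(T,*b)
    A=np.stack([d1,-d2],1);s=np.linalg.lstsq(A,o2-o1,rcond=None)[0]
    p,q=o1+s[0]*d1,o2+s[1]*d2; return (p+q)/2,np.linalg.norm(p-q)
for n,a,b in(('A top',(139,242),(237,255)),('B top',(180,265),(290,245)),('small top',(129,288),(269,292))): print(n,*tri(a,b))
print('A die',onplane(S,143,266,.02),onplane(T,238,285,.02)); print('B die',onplane(S,182,289,.02),onplane(T,289,274,.02))
for p in((233,235),(305,200),(323,215),(250,252)): print('lid',onplane(S,*p,.01))
for p in((238,206),(276,192)): print('stock',onplane(S,*p,.03))
for p in((261,233),):print('blade',onplane(S,*p,.013))
D=np.load('pics/scene0.npz')['D']; C=cloud(S,D)
for p in((278,225),(258,199),(139,244),(180,267),(300,270),(366,160),(362,125),(234,305)): print(p,C[p[1],p[0]])
o=get_obs();W=camera_params('wrist');q=o['tool_rot']
from scipy.spatial.transform import Rotation as R
r=R.from_quat([*q[1:],q[0]]);E=np.array(W['extrinsics'])
print('cam in tool',r.inv().apply(E[:3,3]-o['ee_pos']),(r.inv().as_matrix()@E[:3,:3]).round(3),W['fx'])
img=np.load('pics/scene0.npz')['I'];save('crop0',cv2.resize(img[170:340,80:340],None,fx=3,fy=3,interpolation=cv2.INTER_CUBIC))
E
```

```text
A top [ 0.45818818 -0.34863616  0.09913711] 0.0023264033743468186
B top [ 0.58971665 -0.31975614  0.09950919] 0.001353912825395734
small top [ 0.5261132  -0.42991036  0.05372907] 0.005392819870194368
A die [ 0.46321543 -0.35996573  0.02      ] [ 0.45916359 -0.36690141  0.02      ]
B die [ 0.59356832 -0.3311712   0.02      ] [ 0.58876953 -0.33538216  0.02      ]
lid [ 0.54478594 -0.11674067  0.01      ]
lid [0.59824802 0.14047288 0.01      ]
lid [0.67932497 0.12575793 0.01      ]
lid [ 0.62403744 -0.12667336  0.01      ]
stock [ 0.48307556 -0.03813173  0.03      ]
stock [0.52218526 0.08853468 0.03      ]
blade [ 0.59869478 -0.05767363  0.013     ]
(278, 225) [0.60877616 0.00336157 0.00744485]
(258, 199) [0.50436787 0.02618039 0.02987999]
(139, 244) [ 0.46718216 -0.35290894  0.10410733]
(180, 267) [ 0.59846984 -0.32501467  0.10591778]
(300, 270) [ 0.75655071 -0.07359092  0.00233542]
(366, 160) [0.72234084 0.23746615 0.17575579]
(362, 125) [0.62369718 0.36552315 0.19173298]
(234, 305) [ 0.73633323 -0.28598394  0.05673993]
cam in tool [ 0.06537683 -0.00035777 -0.14559199] [[-0.002  0.967  0.255]
 [ 1.     0.001  0.002]
 [ 0.002  0.255 -0.967]] 325.0119249241279
```

View pics/crop0.png

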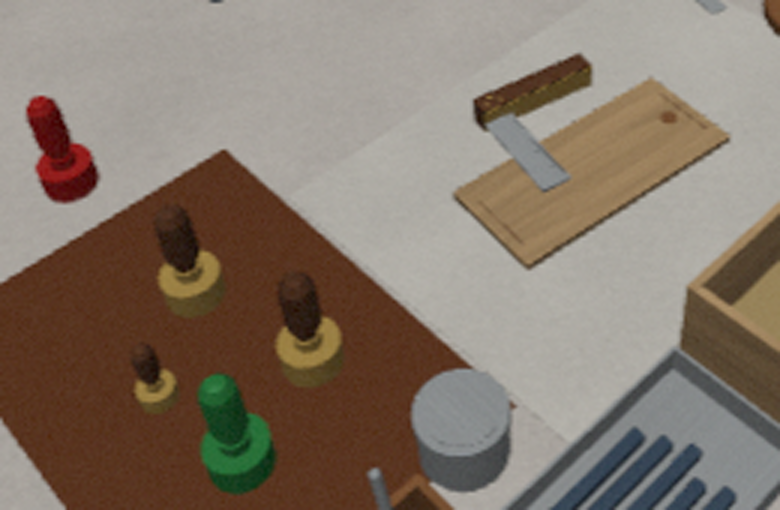

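The crop confirms the choice: two identical brass/brown large stamps at crop (190,260) and (308,330). The small, green and red ones are distinct, and the square's blade tip already overlaps the lid. Next I move the wrist camera over it.

```bash
cat >> h.py <<'E'
from scipy.spatial.transform import Rotation as R
def down(deg):  # tool pointing down, tool x at world angle deg
    q=(R.from_euler('z',deg,degrees=True)*R.from_euler('x',180,degrees=True)).as_quat(); return np.array([q[3],*q[:3]])
E
python3 - <<'E'
from h import *
for a in(73,-107): print(a,ik([.53,.06,.3],down(a)))
a=73 if ik([.53,.06,.3],down(73)) is not None else -107
for i,p in enumerate(([.52,.08,.30],[.55,-.13,.30])):
    move_pose(p,down(a)); P=camera_params('wrist'); I,D=capture('wrist'); o=get_obs()
    print(o['t'],o['ee_pos'],o['force'],o['joint_pos'].round(2)); np.savez(f'pics/w{i}.npz',I=I,D=D,**{k:P[k] for k in('fx','fy','cx','cy','extrinsics')}); save(f'w{i}',I)
print(P)
E
```

```text
73 [-0.72828835  0.31189629  0.66453622  1.80752217 -0.21452703  1.09501466
 -0.28484647]
-107 [-0.35469667  0.27203699  0.19224913  1.7875913  -0.05801366  1.08743201
  2.70251925]
2.5167 [0.51992351 0.08116674 0.2998155 ] [ 0.21349656 -0.65609459  0.29267366] [-0.76  0.29  0.64  1.82 -0.2   1.09 -0.34]
3.425 [ 0.55045785 -0.1274237   0.29971649] [-0.31316321 -0.03064065 -0.4262457 ] [-0.39  0.39  0.71  1.73 -0.28  1.13  0.11]
{'fx': 325.0119249241279, 'fy': 325.0119249241279, 'cx': 258.9040593850577, 'cy': 188.1171355717715, 'extrinsics': array([[ 9.56381700e-01,  2.82387171e-01,  7.47765313e-02,
         5.68873474e-01],
       [-2.92119754e-01,  9.24784439e-01,  2.43802770e-01,
        -6.62443491e-02],
       [-3.05397900e-04, -2.55012210e-01,  9.66937785e-01,
         4.45343303e-01],
       [ 0.00000000e+00,  0.00000000e+00,  0.00000000e+00,
         1.00000000e+00]])}
```

```bash
python3 -c "
import cv2,numpy as np
cv2.imwrite('pics/w01.png',np.vstack([cv2.imread('pics/w0.png')[:,:],cv2.imread('pics/w1.png')])[:, :].astype('uint8'))
a=cv2.imread('pics/w0.png');b=cv2.imread('pics/w1.png');cv2.imwrite('pics/w01.png',np.hstack([a[:,60:460],b[:,60:460]]))"
```

```text
(no output)
```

View pics/w01.png

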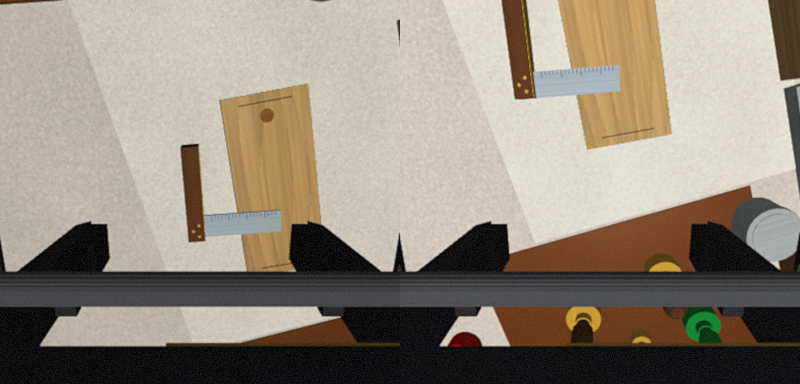

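Left (view 0, columns shifted by 60): lid front edge runs (220,100)–(247,271), stock (181–205,146–241), blade to (281,220). Right (view 1): stock (515–535,0–98), lid (560–670,0–150), stamp dies at (584,320) and (665,265). I now fit edges with masks.

```bash
cat >> h.py <<'E'
def masks(I):
    H=cv2.cvtColor(I,cv2.COLOR_RGB2HSV).astype(int); h,s,v=H[...,0],H[...,1],H[...,2]
    lid=(h>=8)&(h<=25)&(s>60)&(v>120)
    stock=((h<=16)|(h>170))&(s>90)&(v<130)&(v>25)
    return lid,stock
def biggest(m,seed=None):
    n,L,st,c=cv2.connectedComponentsWithStats(cv2.morphologyEx(m.astype(np.uint8),cv2.MORPH_OPEN,np.ones((3,3))))
    return [(L==i,st[i],c[i]) for i in sorted(range(1,n),key=lambda i:-st[i][4])]
def edge(m,side,r0,r1,P,z):  # world line fitted to left/right border of mask m over rows r0..r1
    pts=[]
    for r in range(r0,r1):
        c=np.flatnonzero(m[r])
        if len(c): pts.append(onplane(P,c[0]-.5 if side<0 else c[-1]+.5,r,z)[:2])
    pts=np.array(pts); vx,vy,x,y=cv2.fitLine(pts.astype(np.float32),cv2.DIST_HUBER,0,1e-4,1e-4).ravel()
    d=np.array([vx,vy])*np.sign(vy); return np.array([x,y]),d,np.abs((pts-[x,y])@[-d[1],d[0]]).mean()
E
python3 - <<'E'
from h import *
for i in(0,1):
    W=np.load(f'pics/w{i}.npz'); I,D=W['I'],W['D']; C=cloud(W,D)
    lid,st=masks(I)
    for n,m in(('lid',lid),('st',st)):
        for M,s,c in biggest(m)[:4]: print(i,n,s,c.round(1),'z',np.median(C[M][:,2]).round(4))
W=np.load('pics/w0.npz');I=W['I'];lid,st=masks(I)
for p in((60+225,150),(60+190,200),(60+197,170),(60+199,170),(60+198,200),(60+200,200),(60+185,180)): print(p,cv2.cvtColor(I,cv2.COLOR_RGB2HSV)[p[1],p[0]])
for d in range(236,270): print(d,cv2.cvtColor(I,cv2.COLOR_RGB2HSV)[190,d],end=' ')
E
```

```text
0 lid [  280    84   101   187 12613] [332.3 167.4] z 0.0099
0 lid [ 16 281  13  41 224] [ 20.4 302.4] z 0.3844
0 lid [488 284  15  39 207] [497.2 304.2] z 0.3845
0 lid [252 230   3   3   9] [253. 231.] z 0.0303
0 st [ 241  145   23   96 1458] [252.3 190.8] z 0.0299
0 st [ 311  318  106   25 1454] [373.7 334. ] z 0.0017
0 st [ 36   0  34   5 137] [52.3  1.6] z 0.0159
0 st [321 112  12   9  86] [327.  116.3] z 0.0102
1 lid [  218     0   113   149 11793] [278.5  68.2] z 0.0097
1 lid [ 481    0   31   74 1860] [497.4  32.4] z 0.0305
1 lid [ 234  206  115   43 1501] [290.5 228.4] z 0.0013
1 lid [225 306  37  26 537] [243.5 316.4] z 0.0303
1 st [ 163  187  249   85 8856] [291.5 239.9] z 0.0013
1 st [ 235  307  118   36 3121] [298.  324.8] z 0.0017
1 st [ 155  307   82   40 2664] [195.1 325.9] z 0.0015
1 st [ 162    0   30   99 1722] [176.9  46.8] z 0.0296
(285, 150) [ 25  22 199]
(250, 200) [ 14 187  82]
(257, 170) [  9 155  92]
(259, 170) [ 17 159 114]
(258, 200) [ 12 183  88]
(260, 200) [ 12 175  83]
(245, 180) [ 14 196  78]
236 [ 28  23 209] 237 [ 22  24 203] 238 [ 23  25 207] 239 [ 24  24 205] 240 [ 25  23 202] 241 [ 21  24 203] 242 [ 28  22 207] 243 [ 23  24 169] 244 [ 10  60 110] 245 [ 12 174  82] 246 [ 11 160  86] 247 [ 12 152  87] 248 [ 13 164  84] 249 [ 14 186  81] 250 [ 12 163  89] 251 [ 11 166  92] 252 [  9 157  91] 253 [ 11 163  91] 254 [ 12 165  88] 255 [ 11 164  92] 256 [ 10 141  94] 257 [ 13 180  88] 258 [  9 146  91] 259 [ 11 162  88] 260 [ 13 177  88] 261 [ 18 154 142] 262 [ 20  51 194] 263 [ 22  22 208] 264 [ 24  24 206] 265 [ 23  23 204] 266 [ 22  29 201] 267 [ 18  26 197] 268 [ 23  23 200] 269 [ 22  28 202]
```

```bash
cat >> h.py <<'E'
def square_lid(W):
    """-> lid (edge point, ydir, ycoord of far end), square corner & dir; all from one wrist view"""
    lid,st=masks(W['I']); L=biggest(lid)[0][0]
    S=min((b for b in biggest(st) if b[1][4]>700 and b[1][3]>60 and b[1][2]<60),key=lambda b:abs(b[2][0]-230))
    r=S[1]; M=S[0]
    def proj(m,z): v,u=np.nonzero(m); return np.array([onplane(W,a,b,z)[:2] for a,b in zip(u,v)])
    e0=np.flatnonzero(L.any(1)); pl,dl,rl=edge(L,-1,e0[0]+22,e0[0]+110,W,.0099)
    ps,ds,rs=edge(M,1,r[1]+8,r[1]+r[3]-28,W,.03); pb,db,rb=edge(M,-1,r[1]+8,r[1]+r[3]-8,W,.03)
    ylid=((proj(L,.0099)-pl)@dl).max(); ys=(proj(M,.03)-ps)@ds
    edge_mid=pl+dl*(ylid-.130)
    n=np.array([ds[1],-ds[0]]); corner=ps+ds*((ys.min()+.032+ys.max()-.1)/2)
    print('res',rl,rs,rb,'stock width',(ps-pb)@n,'len',np.ptp(ys))
    nl=np.array([dl[1],-dl[0]])
    print('yaw lid',np.degrees(np.arctan2(-dl[0],dl[1])),'sq',np.degrees(np.arctan2(-ds[0],ds[1])),np.degrees(np.arctan2(-db[0],db[1])))
    print('edge_mid',edge_mid,'corner',corner,'corner in lid: gap',(corner-edge_mid)@nl,'y',(corner-edge_mid)@dl,'end gap',(corner+.1*ds-edge_mid)@nl)
    return edge_mid,dl,nl,corner,ds,n
E
python3 - <<'E'
from h import *
square_lid(np.load('pics/w0.npz'))
W=np.load('pics/w1.npz');lid,st=masks(W['I'])
L=biggest(lid)[0][0]; S=[b for b in biggest(st)][3]
print(edge(L,-1,5,55,W,.0099)); print(edge(S[0],1,5,65,W,.03))
E
```

```text
res 0.00033176202615539625 0.0003335760065026008 0.0003280639388246838 stock width 0.021166366 len 0.1311649954225813
yaw lid -6.6276236 sq -12.7617 -12.880088
edge_mid [0.54935516 0.00910409] corner [ 0.49871535 -0.00350613] corner in lid: gap -0.04884597549835111 y -0.01837059279802797 end gap -0.03816043206439078
(array([0.552415  , 0.02908955], dtype=float32), array([0.11507728, 0.9933565 ], dtype=float32), np.float64(0.00031102090516389757))
(array([0.5077445 , 0.03286198], dtype=float32), array([0.22101578, 0.9752702 ], dtype=float32), np.float64(0.0003051771309151108))
```

```bash
python3 - <<'E'
from h import *
W=np.load('pics/w0.npz'); em,dl,nl,c,ds,n=square_lid(W)
c=c+.002*n; em=em.astype(float)
np.savez('lid.npz',em=em,dl=dl,nl=nl)
yl=np.degrees(np.arctan2(dl[1],dl[0])); ys=np.degrees(np.arctan2(ds[1],ds[0]))
g=c+.05*ds-.012*n
move_pose([*g,.08],down(ys)); line_to([*g,.0145]); clamp(); o=get_obs(); print(o['t'],o['ee_pos'],o['opening'],o['grasp_force'],o['force'])
off=lambda gap,y: np.array([*(em+dl*(y+.05)+nl*(gap-.012)),.0145])
line_to(off(-.015,.010),down(yl),speed=.08); f0=get_obs()['force']
hit=line_to(off(.006,.010),speed=.03,max_force=8); o=get_obs()
d=o['ee_pos'][:2]-em; print(hit,o['t'],'grip in lid x',d@nl+.012,'y',d@dl-.05,'df',o['force']-f0,o['torque'])
E
```

```text
res 0.00033176202615539625 0.0003335760065026008 0.0003280639388246838 stock width 0.021166366 len 0.1311649954225813
yaw lid -6.6276236 sq -12.7617 -12.880088
edge_mid [0.54935516 0.00910409] corner [ 0.49871535 -0.00350613] corner in lid: gap -0.04884597549835111 y -0.01837059279802797 end gap -0.03816043206439078
6.1 [0.50001256 0.04743506 0.01448536] 0.023912317281794816 29.99934822320938 [ 0.3725722  -0.23654669 -0.53398854]
True 6.975 grip in lid x -0.015171971178535179 y 0.009875213113594766 df [-0.96030117 -1.16560876  5.05119576] [-0.04282475  0.1116336   0.03515494]
```

```bash
python3 - <<'E'
from h import *
Z=np.load('lid.npz');em,dl,nl=Z['em'],Z['dl'],Z['nl']
off=lambda gap,y: np.array([*(em+dl*(y+.05)+nl*(gap-.012)),.0145])
def rep(s):
    o=get_obs();d=o['ee_pos'][:2]-em; print(s,round(o['t'],2),'gap',d@nl+.012,'y',d@dl-.05,'z',o['ee_pos'][2],'f',o['force'].round(2),'m',o['torque'].round(2),o['opening'])
sleep(.3); rep('start')
for k in range(3):
    h=line_to(off(.006,.010),speed=.02,max_force=12); sleep(.1); rep(h)
    if h and get_obs()['force'][:2]@nl<-6: break
E
```

```text
start 7.28 gap -0.015169832199009858 y 0.009891502557531191 z 0.014460510755521256 f [-0.44 -0.88  4.76] m [-0.1   0.08  0.  ] 0.02391732615066667
True 7.73 gap -0.015164706056510196 y 0.009878442445855076 z 0.014443199888298227 f [-0.44  0.01  5.56] m [-0.1   0.02 -0.02] 0.023556720911714957
True 8.21 gap -0.01518579933564073 y 0.009905884718227877 z 0.014416127126671036 f [-1.68  0.34  5.97] m [-0.08 -0.06  0.03] 0.023713604067179053
True 8.69 gap -0.015185527120842184 y 0.009930120183896697 z 0.014366872189929953 f [-0.89 -0.44  4.15] m [-0.11 -0.06 -0.  ] 0.023452528024600593
```

```bash
python3 - <<'E'
from h import *
a=capture('side')[0];b=capture('scene')[0];w=capture('wrist')[0]
z=lambda i,y,x,h,ww: cv2.resize(i[y:y+h,x:x+ww],(400,300),interpolation=cv2.INTER_CUBIC)
save('chk1',np.vstack([np.hstack([z(a,150,200,90,120),z(b,165,205,90,120)]),np.hstack([z(w,0,0,384,512),z(w,180,120,150,200)])]))
E
```

```text
(no output)
```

View pics/chk1.png

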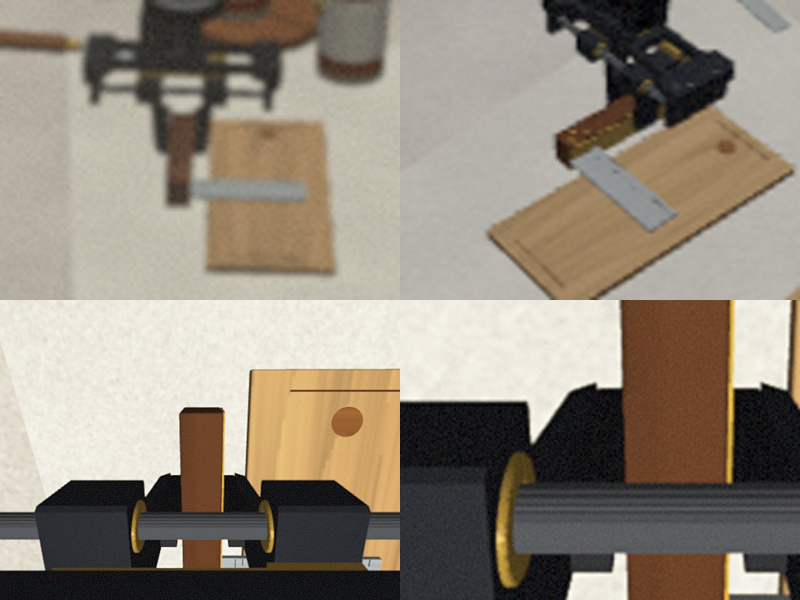

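The grip is good and nothing is blocking it: the stock is parallel to the edge with a visible gap. The force guard tripped on the start jerk, so I step closer while reading the forces myself.

```bash
python3 - <<'E'
from h import *
Z=np.load('lid.npz');em,dl,nl=Z['em'],Z['dl'],Z['nl']
off=lambda gap,y: np.array([*(em+dl*(y+.05)+nl*(gap-.012)),.0147])
def rep(s):
    o=get_obs();d=o['ee_pos'][:2]-em; print(round(s,4),round(o['t'],2),'gap',d@nl+.012,'z',o['ee_pos'][2],'f',o['force'].round(2),'m',o['torque'].round(2)); return o['force'][:2]@nl
for g in[-.012,-.008,-.005,-.0035,-.0025,-.0015,-.0005,.0005,.0015,.0025,.0035]:
    line_to(off(g,.010),speed=.04)
    if rep(g)<-7: break
E
```

```text
-0.012 9.09 gap -0.01193803921780335 z 0.014671774555859989 f [-0.09 -0.63  0.58] m [-0.19 -0.14 -0.09]
-0.008 9.34 gap -0.007780518496735268 z 0.014609279505900963 f [-0.72  0.63  0.51] m [-0.22  0.01 -0.09]
-0.005 9.59 gap -0.004616309686523462 z 0.014671004506890253 f [-0.74 -0.94  0.59] m [-0.19  0.02 -0.07]
-0.0035 9.84 gap -0.003264531189924603 z 0.014698721185589615 f [-1.1  -0.24  0.44] m [-0.24 -0.03 -0.03]
-0.0025 10.09 gap -0.002445218261972481 z 0.01467921465909592 f [-1.18 -0.1   0.87] m [-0.24  0.03 -0.08]
-0.0015 10.34 gap -0.001397976152946883 z 0.014710466653667001 f [-0.95  0.47 -0.73] m [-0.15  0.08 -0.09]
-0.0005 10.59 gap -0.00035594103057282056 z 0.014705607335538235 f [-0.8   0.09  0.86] m [-0.19  0.1  -0.02]
0.0005 10.84 gap 0.0006112456133633808 z 0.014690140084545354 f [-1.24  0.01  1.11] m [-0.15  0.11 -0.05]
0.0015 11.09 gap 0.0007210399671445863 z 0.014581150634903107 f [-5.02  0.67  2.33] m [-0.12  0.7  -0.06]
0.0025 11.34 gap 0.0007348034538605542 z 0.014500489848741811 f [-8.22  0.36  6.09] m [-0.08  1.15 -0.01]
```

```bash
python3 - <<'E'
from h import *
Z=np.load('lid.npz');em,dl,nl=Z['em'],Z['dl'],Z['nl']
off=lambda gap,y,z=.0147: np.array([*(em+dl*(y+.05)+nl*(gap-.012)),z])
line_to(off(.0035,.010),speed=.04); sleep(.1); print(get_obs()['force'],get_obs()['torque'])
line_to(off(.001,.010),speed=.04); sleep(.1); let_go(); p=get_obs()['ee_pos']; line_to([p[0],p[1],.08],speed=.2)
a=np.degrees(np.arctan2(dl[1],dl[0]))
move_pose([.55,.06,.22],down(a)); sleep(.1); P=camera_params('wrist'); I,D=capture('wrist')
np.savez('pics/w2.npz',I=I,D=D,**{k:P[k] for k in('fx','fy','cx','cy','extrinsics')}); save('w2',I); print(get_obs()['t'])
W=np.load('pics/w2.npz'); square_lid(W)
# face straightness: gap column width between stock top brass border and lid left border
E
```

```text
[-11.04395332   0.54424154   9.75394534] [ 0.04279678  1.66955611 -0.07181189]
14.3167
res 8.822474203654032e-09 0.0002695523363966609 0.00024077790312999897 stock width 0.021573935 len 0.1297164259098217
yaw lid -6.3974056 sq -7.1464853 -6.6439753
edge_mid [0.54912529 0.00845217] corner [0.54846386 0.01795103] corner in lid: gap -0.0017157087513584466 y 0.009366014112299878 end gap -0.0004083536924678221
```

View pics/w2.png

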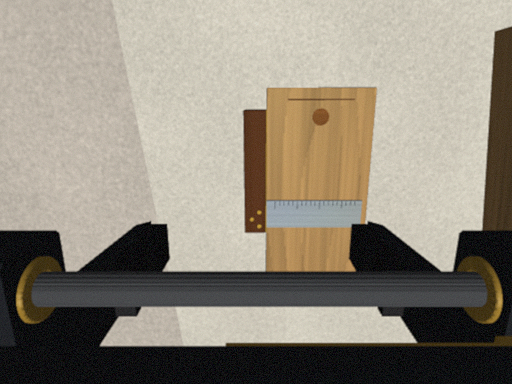

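The picture shows the stock face flush with the lid edge (column 266, rows 110–232), and the blade (267–362, 200–227) in the middle third. Next, the stamps from above in two views.

```bash
python3 - <<'E'
from h import *
from collections import defaultdict
print([ik([.42,-.35,.33],down(a)) is not None for a in(180,0)])
tops=defaultdict(list)
for i,p in enumerate(([.42,-.37,.33],[.44,-.29,.33])):
    move_pose(p,down(180)); sleep(.15); P=camera_params('wrist'); I,D=capture('wrist'); save(f's{i}',I)
    np.savez(f'pics/s{i}.npz',I=I,D=D,**{k:P[k] for k in('fx','fy','cx','cy','extrinsics')})
    C=cloud(P,D); H=cv2.cvtColor(I,cv2.COLOR_RGB2HSV).astype(int)
    reg=(C[...,0]>.35)&(C[...,0]<.8)&(C[...,1]<-.2)&(C[...,1]>-.55)&(C[...,2]<.15)
    brass=reg&(H[...,0]>=17)&(H[...,0]<=32)&(H[...,1]>90)&(C[...,2]>.012)
    green=reg&(H[...,0]>40)&(H[...,0]<85)&(H[...,1]>80)
    for n,m in(('brass',brass),('green',green)):
        for M,s,c in biggest(m):
            if s[4]<150: continue
            z=C[M][:,2]; zt=np.percentile(z,90) if n=='brass' else .03
            v,u=np.nonzero(M); top=np.abs(C[v,u,2]-zt)<.003
            q=np.array([onplane(P,a,b,zt)[:2] for a,b in zip(u[top],v[top])],np.float32)
            (cx,cy),r=cv2.minEnclosingCircle(q); print(i,n,c.round(),s[4],'ztop',zt.round(4),'centre',round(cx,4),round(cy,4),'r',round(r,4))
    hi=reg&(C[...,2]>.085)
    for M,s,c in biggest(hi):
        if s[4]>60: print('  high',c.round(),s[4],'zmax',np.percentile(C[M][:,2],98).round(4),C[M][:,:2].mean(0).round(3))
print(get_obs()['t'])
E
```

```text
[True, True]
0 brass [287. 256.] 709 ztop 0.0378 centre 0.5861 -0.3269 r 0.0116
0 brass [268. 171.] 662 ztop 0.0316 centre 0.4561 -0.3569 r 0.0258
0 brass [217. 218.] 239 ztop 0.025 centre 0.5233 -0.4338 r 0.0067Traceback (most recent call last):
  File "<stdin>", line 18, in <module>
AttributeError: 'float' object has no attribute 'round'
```

View pics/s0.png

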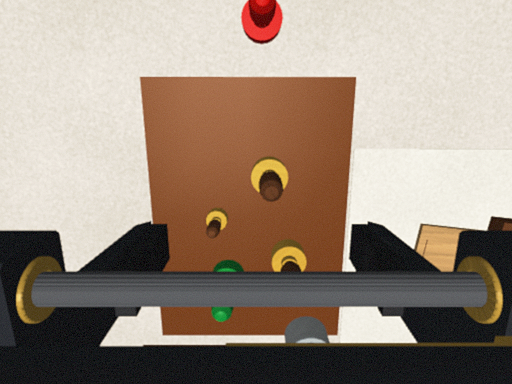

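The picture shows stamp A's die at (269,177), B's at (289,260) partly hidden, the small stamp at (216,222) and green at (225,290). A second view from further out gets B and green.

```bash
python3 - <<'E'
from h import *
for i,p in enumerate(([.56,-.37,.33],[.54,-.30,.33])):
    move_pose(p,down(180)); sleep(.15); P=camera_params('wrist'); I,D=capture('wrist'); save(f's{i+1}',I)
    C=cloud(P,D); H=cv2.cvtColor(I,cv2.COLOR_RGB2HSV).astype(int)
    reg=(C[...,0]>.35)&(C[...,0]<.8)&(C[...,1]<-.2)&(C[...,1]>-.55)&(C[...,2]<.15)
    brass=reg&(H[...,0]>=17)&(H[...,0]<=32)&(H[...,1]>90)&(C[...,2]>.012)
    green=reg&(H[...,0]>40)&(H[...,0]<85)&(H[...,1]>80)
    for n,m in(('brass',brass),('green',green)):
        for M,s,c in biggest(m):
            if s[4]<150: continue
            v,u=np.nonzero(M); top=np.abs(C[v,u,2]-.0316)<.003
            if top.sum()<30: continue
            q=np.array([onplane(P,a,b,.0316)[:2] for a,b in zip(u[top],v[top])],np.float32)
            (cx,cy),r=cv2.minEnclosingCircle(q); print(i,n,c.round(),s[4],'centre',round(cx,4),round(cy,4),'r',round(r,4))
    for M,s,c in biggest(reg&(C[...,2]>.085)):
        if s[4]>60: print('  high',c.round(),s[4],'zmax',float(np.percentile(C[M][:,2],98)),C[M][:,:2].mean(0).round(3))
print(get_obs()['t'],get_obs()['joint_pos'].round(2))
E
```

```text
0 brass [269.  77.] 724 centre 0.4569 -0.3565 r 0.0258
0 brass [289. 167.] 667 centre 0.5874 -0.3265 r 0.0259
0 green [225. 198.] 1308 centre 0.6225 -0.4204 r 0.0259
  high [273.  69.] 584 zmax 0.1118483485325911 [ 0.458 -0.357]
  high [297. 183.] 490 zmax 0.11166802779333132 [ 0.585 -0.328]
  high [220. 211.] 490 zmax 0.11173652766278187 [ 0.619 -0.419]
  high [238. 335.] 81 zmax 0.11924083728739604 [ 0.795 -0.402]
1 brass [224.  91.] 701 centre 0.4567 -0.3561 r 0.0259
1 brass [244. 180.] 663 centre 0.5871 -0.326 r 0.0259
1 green [178. 209.] 1309 centre 0.6223 -0.42 r 0.026
  high [211.  87.] 573 zmax 0.11176135477985678 [ 0.457 -0.354]
  high [240. 198.] 481 zmax 0.11170009027236733 [ 0.584 -0.325]
  high [168. 222.] 320 zmax 0.10893558741207571 [ 0.616 -0.415]
17.9917 [ 0.08  0.43  0.5   1.54 -0.22  1.22  2.19]
```

```bash
python3 - <<'E'
from h import *
import time
A=np.array([.4567,-.3563]);B=np.array([.5872,-.3263]);q=down(110); zt=.0575
print([ik([*p,z],q) is not None for p in(A,B,[.6,.06]) for z in(zt,.17)])
def fz():
    f=[]
    for _ in range(10): sleep(.04); f.append(get_obs()['force'][2])
    return np.mean(f)
def lift(p):
    move_pose([*p,.17],q); line_to([*p,zt],speed=.12); b=fz(); clamp(); o=get_obs(); line_to([*p,zt+.07],speed=.1); sleep(.3)
    w=fz()-b; o=get_obs(); print('lift',round(o['t'],2),'opening',o['opening'],'grip',o['grasp_force'],'mass',-w/9.81); return abs(w)
def back(p):
    line_to([*p,zt+.001],speed=.08); line_to([*p,zt],speed=.03); print('set',get_obs()['force']); let_go(); line_to([*p,.17],speed=.2)
wa=lift(A); back(A); wb=lift(B)
print('t',get_obs()['t'],'heavier','A' if wa>wb else 'B')
if wa>wb:
    back(B); w=lift(A)
    print(w)
I=capture('scene')[0];J=capture('side')[0]; z=lambda i,y,x,h,w:cv2.resize(i[y:y+h,x:x+w],(400,400),interpolation=cv2.INTER_CUBIC)
save('c2',np.hstack([z(I,150,80,240,240),z(J,120,140,240,240)])); print(get_obs()['t'])
E
```

```text
[True, True, True, True, True, True]
lift 22.81 opening 0.028493190527256226 grip 29.999402021057904 mass 0.22857963404015405
set [-0.20750064 -0.54253055 -2.8035853 ]
lift 30.36 opening 0.02913553338900754 grip 29.99197799959802 mass 0.473210929331367
t 30.3583 heavier B
30.4583
```

View pics/c2.png

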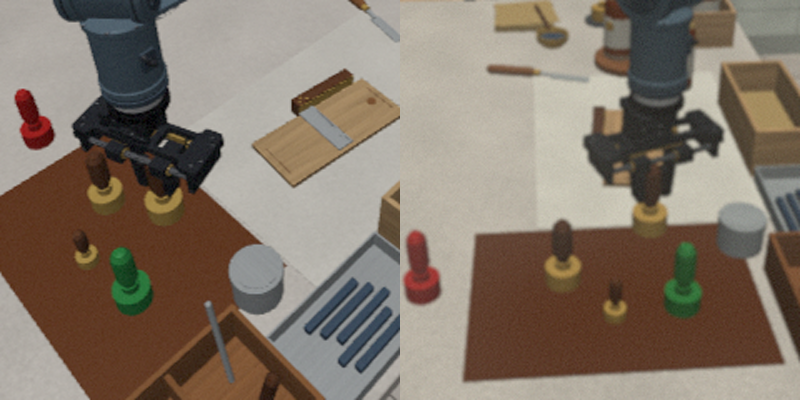

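B (0.47 kg) is heavier than A (0.23 kg). The picture shows A upright at left (105,195) and (562,270), B held clear of the bench, and the square undisturbed. Next I carry B to the inside corner.

```bash
python3 - <<'E'
from h import *
Z=np.load('lid.npz');em,dl,nl=Z['em'],Z['dl'],Z['nl']; em=(em+[.5491,.0085])/2
s=em+dl*(.0097+.045)+nl*.0455; np.save('spot.npy',s); q=down(110); print(s)
p=get_obs()['ee_pos']; line_to([p[0],p[1],.17]); line_to([*s,.17],speed=.2); line_to([*s,.086],speed=.08); sleep(.4)
o=get_obs(); print(o['t'],o['ee_pos'],o['force'],o['opening'],o['grasp_force'])
out=[]
for n in('scene','side'):
    I,D=capture(n); P=camera_params(n); C=cloud(P,D); H=cv2.cvtColor(I,cv2.COLOR_RGB2HSV).astype(int)
    m=(H[...,0]>=15)&(H[...,0]<=32)&(H[...,1]>100)&(np.hypot(C[...,0]-s[0],C[...,1]-s[1])<.032)&(C[...,2]>.022)
    M,st,c=biggest(m)[0]; z=C[M][:,2]; print(n,c,st,'brass z',np.percentile(z,[2,50,98]),C[M][:,:2].mean(0))
    x,y=int(c[0])-55,int(c[1])-50; out.append(cv2.resize(I[y:y+90,x:x+110],(400,327),interpolation=cv2.INTER_CUBIC))
save('end',np.hstack(out))
E
```

```text
[0.60073677 0.05788506]
34.5667 [0.60077387 0.05793434 0.0860949 ] [-0.94953872  0.45899568 -5.53242792] 0.029066801948357028 29.991956288722577
scene [289.48529412 205.60294118] [281 197  18  18 272] brass z [0.03088727 0.05735236 0.07616961] [0.60929138 0.05077058]
side [275.83417085 188.57286432] [268 182  16  15 199] brass z [0.02804967 0.05274596 0.06992539] [0.59904751 0.0429153 ]
```

View pics/end.png

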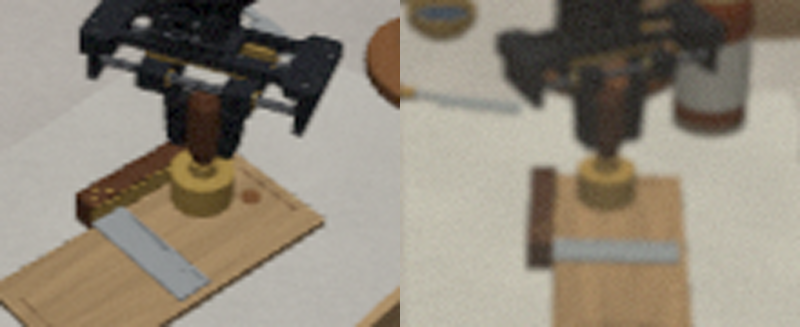

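The stamp hangs upright in the inside corner with its die bottom at about z = 0.03 m. The square is still flush and nothing is touching, so I hand the job in.

```bash
python3 -c "
from rig import *
print(close_job())"
```

```text
the job is handed in; nothing more can be done
None
```

The job is handed in at about 35 s on the robot's clock: the square lies flush along the lid's front edge with its blade in the middle third, the lighter stamp (about 0.23 kg) is back upright on the bench, and the heavier (about 0.47 kg) is held upright in the square's inside corner, its die about 20 mm above the lid.

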